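# Work the rejected wax mould out of its locating plate

### The job

Two brass wax moulds sit tight in the pockets of the dark grey locating plate; the one with the red tag has failed inspection and must come out, the one with the green tag stays seated. Rock the red-tagged mould side to side across the plate, first leaning it away from you, then towards you, and so on, until its spring balls let go, without lifting the plate off the bench or shoving it along and without disturbing the other things on the bench. Finish while holding the freed mould level and just clear above its own pocket, a centimetre or two over the plate, so that its foot can be looked at: do not put it down or let go.

Things in the scene. Friction and masses are not known exactly. Their poses are not given: they have to be found in the camera images.
- plate: dark grey anodised locating plate, loose on the bench, 2.2 kg: body 150 x 204 mm, top face 25 mm above the bench, on a 162 x 216 mm foot flange; origin under its centre, x across its short side (away from the robot), y along its long side, z up. A straight pull on a mould (over about 18 N) lifts the plate; raising one side of the mould at a time lets the plate stay down
- pocket_1 (a point): centre of the mouth of the pocket at the plate's +y end, 40 mm from the plate's centre, at the top face. Pocket 14 mm deep, 1.5 mm wider than the mould on each side. In its +x and -x walls one spring ball each bears on the mould, 22 mm from the pocket's centre, 20 mm above the bench; each holds its side with about 12 N of friction until that side has risen 9 mm
- pocket_2 (a point): the same for the equal pocket at the plate's -y end
- red_centre (a point): centre of the red-tagged mould (half-way up): brass block about 0.5 kg, 44 mm along its x, 50 mm along its y, 32 mm high, round red tag 16 mm wide on top; axes parallel to the plate's while seated, in either pocket. Seated it stands 18 mm proud of the plate. Take it firmly across the 44 mm, close above the plate; it can lean some 0.1 rad either way about a ball
- green_centre (a point): centre of the green-tagged mould, a twin of the other, in the other pocket; it stays
- red_lean (a point): an imagined point on the red-tagged mould's upright axis, 200 mm above its top; how far it stands off the plate's middle line along the plate's x shows how far the mould leans, and which way
- caliper: steel caliper 170 mm long lying on the bench, a bystander
- strip_mould: small aluminium strip mould, 72 x 33 x 16 mm, a bystander
- oil_jar: small glass jar with a black lid, 41 mm wide, 54 mm high, a bystander
There are look-alikes about, which are no part of the job. What is shaped like the part that bears red_centre but blue or purple is not meant.

How it is judged:
By the outcome, as a careful person would: the job done as asked, in the order asked, and still so for the second after the job is handed in, while the arm keeps its last pose, push and grip.
It also fails if it takes over 35 s, if anything falls off the work surface, if the arm or the gripper's body presses on something with over 40 N, if the wrist force passes 120 N, or if a joint passes its speed limit or range.

### The arm

A 6-joint arm with a two-finger parallel gripper is mounted at the origin on a cart in front of the work surface, level with it; the furniture and walls round the work are solid. World frame = base frame: x ahead of the robot, y to its left, z up, the work surface at z = 0. Lengths are in m, angles in rad, forces in N, time in s.
With the tool pointing down it reaches from about 0.375 to 0.975 m from the base axis. Payload 3.8 kg.
Tool frame: the origin (TCP) lies at the very end of the fingers, on their centre line; the grasp point (between the pads) lies 19 mm behind it; z points along the fingers, y is the line along which they close (so a half turn about z gives the same grasp; the last joint's range is limited). The gripper opens to 85 mm and grips with 20 to 120 N. Pads are 22 mm wide; open, the fingers measure 114 mm over their backs; the gripper's body (76 mm by 85 mm) begins 54 mm behind the grasp point. The pads swing forward as they close: fully open they stand 13 mm farther back than shut.
Start: joints at [-1.28, 0.264, 1.604, -0, 1.274, -0.037], TCP at [0.217, -0.639, 0.231] pointing down, gripper open.
Joint ranges: [-2.63, 2.63], [-0.94, 2.18], [0.31, 2.57], [-1.31, 4.45], [0, 2.66], [-2.55, 2.55]. Speed limits (rad/s): [2.57, 2.57, 3.14, 3.14, 3.14, 3.14].

### API

Orientations are given as a rotation vector (axis times angle).
In Python, from workcell import * gives the robot as it stands.
- The arm moves only by the shell command python3 -m crank 'ROWS' [OPENING] [FORCE]. ROWS is JSON, a list that holds one entry, the list of rows, each a list of 6 numbers: the shift along the tool's x, y, z in cm, then the turn, a rotation vector about the tool's x, y, z in rad. In form: [[[dx, dy, dz, ax, ay, az], ...]]. A call has 1 to 8 rows; each row shifts and turns the commanded pose from where the row before left it, along the tool's axes as they then stand; what a row does not reach is not made up. A row lasts 1/12 s, in which the tool goes at most 41.7 mm and 7.16 degrees, less where a joint would pass 70% of its speed; a pose out of reach is approached as far as the arm can. A call with a gripper value outside its range is refused whole. OPENING is the finger opening in cm, from 0 to 8.54, set as the call begins (- or left out, the last holds). The fingers move at their own pace and stop on an object; FORCE is the grip in N (left out, the last holds). Time passes only in rows, so rows that do not move let the fingers close. It gives the time, the measured TCP pose, the force, the opening and the grip force at its end, in the units of the state.
- read_state(): the state, without advancing time (a new reading comes with each control period).
- read_camera(name): name is "scene" or "top"; returns the picture (384x512x3 uint8, blue, green, red); there is no depth.
- camera_model(name): a dict with "camera_matrix" (3x3 intrinsics, pixels), "R" (3x3) and "t" (3): a world point X has camera coordinates R X + t. Camera axes: x right, y down, z forward; pixel columns grow to the right and rows downward; lengths in m; the calibration is good to about 2 mm. A picture is of the moment at which its call begins. camera_model takes no time and is no camera call.
- finish_job(): hands the job in; it is judged then, once.
The state is a dict: "time": time; "q": joint angles; "joint_vel": joint speeds; "joint_torque": joint torques, N m; "tool_pos": TCP position; "tcp_rot": TCP orientation; "wrist_force": force on the tool from outside, world axes, zero at the start; "torque": the same for the moment, N m; "width": opening from 0.0 (shut) to 1.0 (fully open); "grip_force": force on a finger pad.
Only numpy, scipy, OpenCV 4.12 (cv2) and the standard library are available. Lean on these libraries where they do the work, as an engineer would, in place of code of your own. Each camera call takes 0.05 s, during which the arm holds its last target. There are 200 camera calls.

## Working session

There is one attempt and no reset: what is moved stays moved. The work goes in short steps, Python scripts to look and compute and a shell command to move; the robot and the scene stay as the last step left them, time stands still between calls to the robot, and variables do not carry over. Pictures are saved under pics/ and viewed, at most 10 in all, crops included, and the job is handed in when it is done.

```bash
mkdir -p pics
python3 - <<'E'
from workcell import *
import cv2,numpy as np
for n in("top","scene"):
    im=read_camera(n); cv2.imwrite(f"pics/{n}0.png",im); m=camera_model(n); print(n,np.round(m["camera_matrix"],1).tolist(),np.round(m["R"],3).tolist(),np.round(m["t"],3).tolist())
print(read_state())
a=cv2.imread("pics/top0.png");b=cv2.imread("pics/scene0.png")
E
```

```text
top [[481.3, 0.0, 255.2], [0.0, 481.3, 195.5], [0.0, 0.0, 1.0]] [[0.007, -1.0, -0.003], [-0.984, -0.007, -0.179], [0.179, 0.004, -0.984]] [0.062, 0.588, 1.208]
scene [[352.1, 0.0, 256.9], [0.0, 352.1, 194.2], [0.0, 0.0, 1.0]] [[-0.772, -0.636, 0.011], [-0.42, 0.497, -0.759], [0.477, -0.59, -0.651]] [0.467, 0.345, 0.903]
{'time': 0.1, 'q': array([-1.27988361e+00,  2.64704356e-01,  1.60525649e+00, -1.31313558e-05,
        1.27370966e+00, -3.69059854e-02]), 'joint_vel': array([-4.18206037e-05, -2.64030415e-03, -1.78088487e-03, -1.32033189e-03,
        1.96327866e-03,  2.92187069e-04]), 'joint_torque': array([ 1.93398200e-04, -5.16706181e+01, -3.68589163e+01, -6.85698964e-06,
        6.28957583e-03, -4.01780540e-05]), 'tool_pos': array([ 0.21713278, -0.63841253,  0.23005836]), 'tcp_rot': array([-3.09745266e+00, -5.12303674e-01,  4.32685170e-04]), 'wrist_force': array([-0.42446085,  0.27118611, -0.00201872]), 'torque': array([ 0.04801681, -0.00988811, -0.01317179]), 'grip_force': 0.0, 'width': 0.9991713877189864}
```

View pics/top0.png

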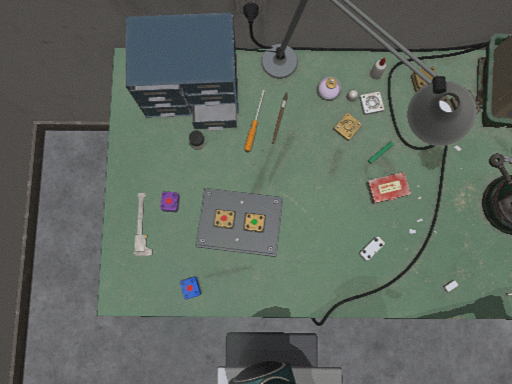

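View pics/scene0.png

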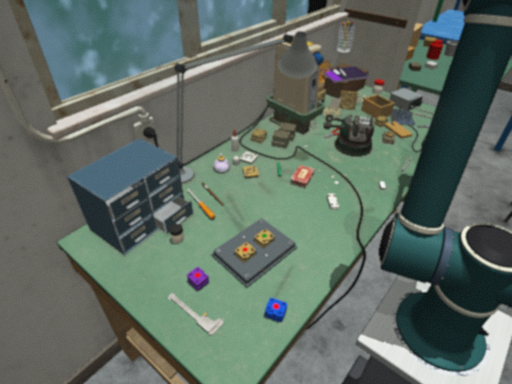

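The top view shows the plate around (240,222). The red-tagged brass mould is at (225,218), on the +y side (pocket_1), and the green one is at (255,222). The look-alikes with red tags are purple (170,201) and blue (190,288), so only (225,218) is brass and sits in the plate. Next I'll measure it and confirm with a crop.

```bash
cat > h.py <<'E'
from workcell import *
import cv2,numpy as np
from scipy.spatial.transform import Rotation as Rn
def ray(n,uv,z):
    m=camera_model(n);K,R,t=m["camera_matrix"],m["R"],m["t"]
    d=np.array(R).T@np.linalg.inv(K)@np.array([uv[0],uv[1],1.]);c=-np.array(R).T@t
    return c+d*(z-c[2])/d[2]
def proj(n,X):
    m=camera_model(n);p=m["camera_matrix"]@(m["R"]@np.array(X)+m["t"]);return p[:2]/p[2]
def tag(im,col,box):
    h=cv2.cvtColor(im,cv2.COLOR_BGR2HSV);H,S,V=[h[...,i].astype(int) for i in range(3)]
    m=((H<7)|(H>172)) if col=="r" else ((H>45)&(H<80))
    m=m&(S>140)&(V>60);k=np.zeros_like(m);x0,y0,x1,y1=box;k[y0:y1,x0:x1]=1;m&=k
    y,x=np.nonzero(m);return np.array([x.mean(),y.mean()]),len(x)
E
python3 - <<'E'
from h import *
for n,br,bg in(("top",(215,208,236,229),(245,212,266,233)),("scene",(233,240,256,260),(256,228,274,246))):
    im=cv2.imread(f"pics/{n}0.png")
    for c,b in(("r",br),("g",bg)):
        uv,k=tag(im,c,b);print(n,c,uv.round(1),k,ray(n,uv,.043).round(4))
im=cv2.imread("pics/top0.png");h=cv2.cvtColor(im,cv2.COLOR_BGR2HSV)
m=((h[...,1]<60)&(h[...,2]>40)).astype(np.uint8)*255
m[:180]=0;m[265:]=0;m[:,:190]=0;m[:,290:]=0
m=cv2.morphologyEx(m,cv2.MORPH_OPEN,np.ones((3,3)))
c=max(cv2.findContours(m,0,2)[0],key=cv2.contourArea)
W=np.array([ray("top",p[0],.012)[:2] for p in c]).astype(np.float32)
r=cv2.minAreaRect(W);print("plate",r)
cr=im[180:270,185:295];cv2.imwrite("pics/crop.png",cv2.resize(cr,None,fx=6,fy=6,interpolation=2))
E
```

```text
top r [223.5 217.9] 27 [0.5294 0.1485 0.043 ]
top g [253.9 221.3] 24 [0.5209 0.0689 0.043 ]
scene r [244.6 249.1] 11 [0.5312 0.1481 0.043 ]
scene g [263.9 235.1] 8 [0.5226 0.0678 0.043 ]
plate ((0.5244773030281067, 0.10836948454380035), (0.22667770087718964, 0.269595205783844), 0.3914031684398651)
```

View pics/crop.png

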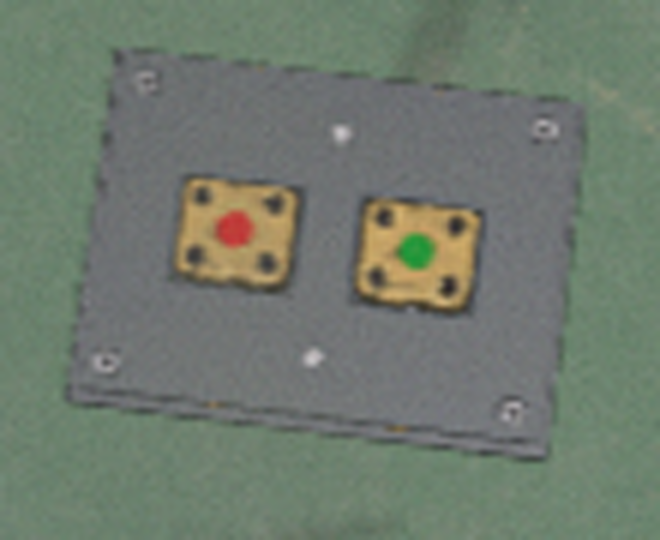

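The crop confirms it: the brass mould with the red tag is in the plate's +y pocket, with crop centre (235,230) (image 224,218). Green is to its right at (415,250). The plate is turned about -0.105 rad. I'll move over to it now.

```bash
R='[2.29,-2.685,0,0,0,0]'; for i in 1; do python3 -m crank '[[[2.29,-2.69,0,0,0,0],[2.29,-2.69,0,0,0,0],[2.29,-2.69,0,0,0,0],[2.29,-2.69,0,0,0,0],[2.29,-2.69,0,0,0,0],[2.29,-2.69,0,0,0,0],[2.29,-2.69,0,0,0,0],[2.29,-2.69,0,0,0,0]]]' 7.5 20; done
python3 -m crank '[[[2.29,-2.69,0,0,0,0],[2.29,-2.69,0,0,0,0],[2.29,-2.69,0,0,0,0],[2.29,-2.69,0,0,0,0],[2.29,-2.69,0,0,0,0],[2.29,-2.69,0,0,0,0],[2.29,-2.69,0,0,0,0],[2.29,-2.69,0,0,0,0]]]'
python3 -m crank '[[[2.29,-2.69,0,0,0,0],[2.29,-2.69,0,0,0,0],[2.29,-2.69,0,0,0,0],[2.29,-2.69,0,0,0,0],[2.29,-2.69,0,0,0,0],[2.29,-2.69,0,0,0,0],[2.29,-2.69,0,0,0,0],[2.29,-2.69,0,0,0,0]]]'
python3 -m crank '[[[0,0,0,0,0,-0.114],[0,0,0,0,0,-0.114],[0,0,0,0,0,-0.114],[0,0,0,0,0,-0.114],[0,0,0,0,0,-0.114],[0,0,0,0,0,-0.114],[0,0,0,0,0,-0.114],[0,0,0,0,0,-0.114]]]'
python3 -m crank '[[[0,0,0,0,0,-0.114],[0,0,0,0,0,-0.114],[0,0,0,0,0,0]]]'
cat >> h.py <<'E'
def delta(P,yaw_y):
    "shift in cm (tool axes) and turn to pose: TCP at P, z down, tool y at world angle yaw_y"
    s=read_state();R=Rn.from_rotvec(s["tcp_rot"])
    y=np.array([np.cos(yaw_y),np.sin(yaw_y),0]);z=np.array([0,0,-1.]);T=Rn.from_matrix(np.c_[np.cross(y,z),y,z])
    return (R.inv().apply(np.array(P)-s["tool_pos"])*100).round(2),(R.inv()*T).as_rotvec().round(4)
E
python3 -c "
from h import *
print(delta([.530,.1483,.08],-.105))"
```

```text
time: 0.77
tool_pos: [0.3215, -0.3744, 0.2307]
tcp_rot: [-3.099, -0.512, 0.0]
wrist_force: [0.6, 0.5, 0.4]
width: 0.878
grip_force: 0.0
time: 1.43
tool_pos: [0.4256, -0.1118, 0.231]
tcp_rot: [-3.099, -0.512, 0.0]
wrist_force: [1.0, -0.4, 0.7]
width: 0.876
grip_force: 0.0
time: 2.1
tool_pos: [0.5297, 0.1509, 0.2308]
tcp_rot: [3.099, 0.513, -0.001]
wrist_force: [-0.5, -1.2, 0.7]
width: 0.879
grip_force: 0.0
time: 2.77
tool_pos: [0.5294, 0.149, 0.2307]
tcp_rot: [-2.552, -1.832, 0.002]
wrist_force: [-0.3, 0.5, 0.3]
width: 0.88
grip_force: 0.0
time: 3.02
tool_pos: [0.5294, 0.149, 0.2307]
tcp_rot: [-2.33, -2.107, 0.001]
wrist_force: [0.4, -0.1, -0.0]
width: 0.88
grip_force: 0.0
(array([-0.06,  0.08, 15.07]), array([-0.001 ,  0.0003,  0.0048]))
```

```bash
python3 -m crank '[[[-0.06,0.08,3,0,0,0.005],[0,0,3,0,0,0],[0,0,3,0,0,0],[0,0,3,0,0,0],[0,0,3,0,0,0],[0,0,2,0,0,0],[0,0,1.5,0,0,0],[0,0,0,0,0,0]]]' 7
python3 - <<'E'
from h import *
print(delta([.530,.1483,.027],-.105))
o=[]
for n,(u,v) in(("top",(225,218)),("scene",(245,245))):
    im=read_camera(n);c=im[v-40:v+40,u-50:u+50];o.append(cv2.resize(c,None,fx=4,fy=4,interpolation=2))
cv2.imwrite("pics/close.png",np.hstack(o))
E
```

```text
time: 3.68
tool_pos: [0.5267, 0.1475, 0.042]
tcp_rot: [-2.338, -2.092, 0.011]
wrist_force: [0.1, -0.7, 0.1]
width: 0.82
grip_force: 0.0
(array([0.12, 0.33, 1.49]), array([-0.0078,  0.0027, -0.0061]))
```

View pics/close.png

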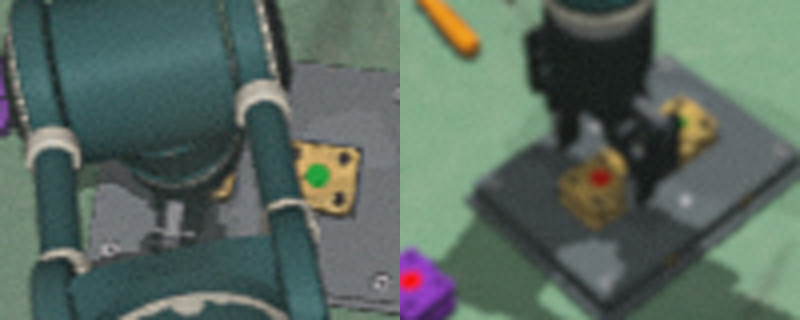

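The fingers straddle the red mould (scene half at (600,178), with a finger on each side) and are clear of green. I'll lower and close gently.

```bash
python3 -m crank '[[[0.12,0.33,0.5,-0.008,0.003,-0.006],[0,0,0.5,0,0,0],[0,0,0.5,0,0,0],[0,0,0,0,0,0],[0,0,0,0,0,0]]]' 5.2
python3 -c "
from h import *
print(delta([.530,.1483,.026],-.105))"
python3 -m crank '[[[0,0,0,0,0,0],[0,0,0,0,0,0],[0,0,0,0,0,0]]]' 4.7
```

```text
time: 4.2
tool_pos: [0.5368, 0.1501, 0.039]
tcp_rot: [2.328, 2.101, 0.017]
wrist_force: [-12.4, -3.9, 40.4]
width: 0.612
grip_force: 20.2
(array([-0.25, -0.67,  1.29]), array([ 0.0116, -0.0044,  0.0027]))
time: 4.45
tool_pos: [0.5346, 0.1502, 0.0396]
tcp_rot: [2.331, 2.103, 0.012]
wrist_force: [-20.5, -2.0, 49.7]
width: 0.558
grip_force: 25.1
```

```bash
python3 -m crank '[[[0,0,-0.5,0,0,0],[0,0,-1,0,0,0],[0,0,-1.5,0,0,0],[0,0,0,0,0,0],[0,0,0,0,0,0],[0,0,0,0,0,0]]]' 7
python3 - <<'E'
from h import *
print(delta([.530,.1483,.058],-.105))
o=[]
for n,(u,v) in(("top",(225,218)),("scene",(245,245))):
    im=read_camera(n);cv2.imwrite(f"pics/{n}2.png",im);c=im[v-40:v+40,u-50:u+50];o.append(cv2.resize(c,None,fx=4,fy=4,interpolation=2))
cv2.imwrite("pics/close2.png",np.hstack(o))
print(delta([.530,.1483,.058],-.105))
E
```

```text
time: 4.95
tool_pos: [0.5338, 0.1492, 0.0611]
tcp_rot: [2.329, 2.102, 0.012]
wrist_force: [-0.6, 0.5, -0.2]
width: 0.817
grip_force: 0.0
(array([-0.13, -0.37,  0.3 ]), array([ 0.0082, -0.003 ,  0.0028]))
(array([-0.11, -0.3 ,  0.22]), array([ 0.0064, -0.0025,  0.0028]))
```

View pics/close2.png

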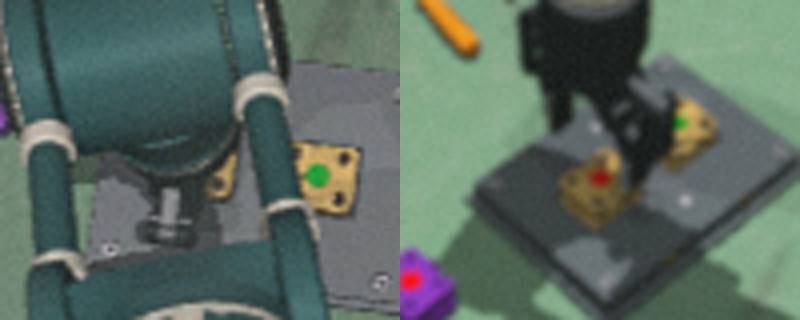

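The red tag is still at (600,178) in the scene half, so nothing has shifted. My correction came from a reading taken before the arm had settled, so I'll undo it, let the arm settle, and measure again.

```bash
python3 -m crank '[[[-0.12,-0.33,0,0.008,-0.003,0.006],[0,0,0,0,0,0],[0,0,0,0,0,0],[0,0,0,0,0,0],[0,0,0,0,0,0],[0,0,0,0,0,0],[0,0,0,0,0,0]]]' 7
python3 - <<'E'
from h import *
print(delta([.530,.1483,.03],-.105))
for n,b in(("scene",(233,240,256,260)),("scene",(256,228,274,246))):
    im=cv2.imread("pics/scene2.png");c="r" if b[0]==233 else "g"
    uv,k=tag(im,c,b);print(c,uv.round(1),k,ray(n,uv,.043).round(4))
E
```

```text
time: 5.63
tool_pos: [0.5304, 0.1484, 0.0613]
tcp_rot: [2.338, 2.098, 0.0]
wrist_force: [-0.9, 0.3, 0.1]
width: 0.819
grip_force: 0.0
(array([-0.02, -0.04,  3.13]), array([ 0.0001, -0.    , -0.0029]))
r [244.5 249.2] 10 [0.5312 0.1487 0.043 ]
g [263.9 235.1] 8 [0.5226 0.0678 0.043 ]
```

```bash
python3 -m crank '[[[0,0,0.8,0,0,-0.003],[0,0,0.8,0,0,0],[0,0,0.8,0,0,0],[0,0,0.6,0,0,0],[0,0,0.4,0,0,0],[0,0,0,0,0,0],[0,0,0,0,0,0],[0,0,0,0,0,0]]]' 7
python3 -m crank '[[[0,0,0,0,0,0],[0,0,0,0,0,0],[0,0,0,0,0,0],[0,0,0,0,0,0]]]' 5.2
python3 -c "
from h import *
print(delta([.530,.1483,.027],-.105),read_state()['torque'])"
```

```text
time: 6.3
tool_pos: [0.5306, 0.1484, 0.0273]
tcp_rot: [2.335, 2.102, 0.0]
wrist_force: [-0.0, 0.0, 0.3]
width: 0.821
grip_force: 0.0
time: 6.63
tool_pos: [0.5307, 0.1484, 0.0276]
tcp_rot: [2.335, 2.102, 0.001]
wrist_force: [-0.1, 1.0, 0.5]
width: 0.609
grip_force: 0.0
(array([-0.02, -0.06,  0.06]), array([ 0.0006, -0.0002, -0.    ])) [0.05036164 0.02264391 0.00945828]
```

Clean. Closing in small steps.

```bash
for o in 4.8; do python3 -m crank '[[[0,0,0,0,0,0],[0,0,0,0,0,0],[0,0,0,0,0,0]]]' 4.8; done; python3 -m crank '[[[0,0,0,0,0,0],[0,0,0,0,0,0],[0,0,0,0,0,0]]]' 4.6; python3 -m crank '[[[0,0,0,0,0,0],[0,0,0,0,0,0],[0,0,0,0,0,0]]]' 4.45
```

```text
time: 6.88
tool_pos: [0.5303, 0.1484, 0.0273]
tcp_rot: [-2.335, -2.102, -0.0]
wrist_force: [-0.5, 0.2, -1.1]
width: 0.562
grip_force: 0.0
time: 7.13
tool_pos: [0.5304, 0.1484, 0.0272]
tcp_rot: [-2.335, -2.102, 0.0]
wrist_force: [0.5, 0.5, 0.5]
width: 0.539
grip_force: 0.0
time: 7.38
tool_pos: [0.5303, 0.1484, 0.0272]
tcp_rot: [-2.335, -2.102, 0.0]
wrist_force: [-0.6, 0.5, 1.5]
width: 0.526
grip_force: 0.0
```

```bash
python3 -m crank '[[[0,0,0,0,0,0],[0,0,0,0,0,0],[0,0,0,0,0,0]]]' 4 25;  python3 -m crank '[[[0,0,0,0,0,0],[0,0,0,0,0,0],[0,0,0,0,0,0]]]' 0 110; python3 -c "
from h import *
print(delta([.530,.1483,.027],-.105),read_state()['torque'])"
```

```text
time: 7.63
tool_pos: [0.5301, 0.1484, 0.0274]
tcp_rot: [-2.335, -2.101, 0.001]
wrist_force: [-1.9, 0.2, 2.9]
width: 0.496
grip_force: 27.3
time: 7.88
tool_pos: [0.5303, 0.1484, 0.0279]
tcp_rot: [-2.335, -2.102, 0.001]
wrist_force: [-3.0, -0.5, 7.1]
width: 0.471
grip_force: 111.9
(array([-0.01, -0.02,  0.09]), array([-0.0004,  0.0001, -0.0001])) [-0.07847133  0.63279155 -0.10483101]
```

```bash
cat > st.py <<'E'
from h import *
s=read_state();p=np.array([.9945,-.1047,0]);q=np.array([.1047,.9945,0]);R=Rn.from_rotvec(s["tcp_rot"]).as_matrix()
a=-R[:,2];d=s["tool_pos"]-[.5303,.1484,.0275]
print("t %.2f lean_x %.3f lean_y %.3f dx %.1f dy %.1f dz %.1f mm"%(s["time"],a@p,a@q,d@p*1e3,d@q*1e3,d[2]*1e3),"F",s["wrist_force"].round(1),"M",s["torque"].round(2),"w %.3f"%s["width"])
E
python3 -m crank '[[[0,0.02,-0.055,0.025,0,0],[0,0.02,-0.055,0.025,0,0],[0,0.02,-0.055,0.025,0,0],[0,0.02,-0.055,0.025,0,0],[0,0,0,0,0,0],[0,0,0,0,0,0]]]' >/dev/null; python3 st.py
```

```text
t 8.38 lean_x 0.100 lean_y 0.000 dx 1.1 dy -0.0 dz 2.5 mm F [-3.  -0.8  7. ] M [-0.08  0.56 -0.07] w 0.476
```

```bash
python3 - <<'E'
from h import *
o=[cv2.imread("pics/scene0.png"),read_camera("scene")]
cv2.imwrite("pics/rock1.png",np.hstack([cv2.resize(i[222:277,215:285],None,fx=5.5,fy=5.5,interpolation=2) for i in o]))
for i in o:print(tag(i,"r",(233,235,256,260)))
E
python3 st.py
```

```text
(array([244.63636364, 249.09090909]), 11)
(array([244., 248.]), 9)
t 8.43 lean_x 0.100 lean_y 0.000 dx 1.1 dy -0.0 dz 2.5 mm F [-2.4 -0.5  6.3] M [-0.12  0.52 -0.01] w 0.473
```

View pics/rock1.png

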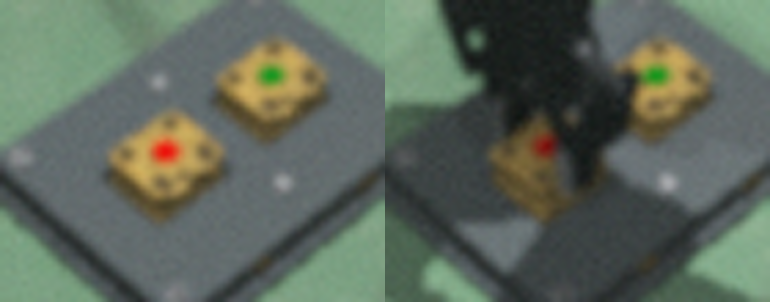

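The tag moved up about 1 px and follows the lean. The plate holes have not moved (283,183 in both halves). Now I'll rock it towards me.

```bash
python3 -m crank '[[[0,-0.03,-0.055,-0.025,0,0],[0,-0.03,-0.055,-0.025,0,0],[0,-0.03,-0.055,-0.025,0,0],[0,-0.03,-0.055,-0.025,0,0]]]' >/dev/null; python3 st.py;python3 -m crank '[[[0,-0.03,-0.055,-0.025,0,0],[0,-0.03,-0.055,-0.025,0,0],[0,-0.03,-0.055,-0.025,0,0],[0,-0.03,-0.055,-0.025,0,0],[0,0,0,0,0,0],[0,0,0,0,0,0]]]' >/dev/null; python3 st.py
```

```text
t 8.77 lean_x -0.001 lean_y 0.000 dx -0.6 dy -0.1 dz 2.7 mm F [ 2.2  0.8 -7.6] M [ 0.21 -0.16 -0.03] w 0.475
t 9.27 lean_x -0.099 lean_y 0.000 dx -1.9 dy -0.1 dz 5.5 mm F [ 2.1  0.6 -7.5] M [ 0.12 -0.39  0.06] w 0.468
```

```bash
python3 -m crank '[[[0,0.04,-0.06,0.025,0,0],[0,0.04,-0.06,0.025,0,0],[0,0.04,-0.06,0.025,0,0],[0,0.04,-0.06,0.025,0,0]]]' >/dev/null; python3 st.py;python3 -m crank '[[[0,0.04,-0.06,0.025,0,0],[0,0.04,-0.06,0.025,0,0],[0,0.04,-0.06,0.025,0,0],[0,0.04,-0.06,0.025,0,0],[0,0,0,0,0,0],[0,0,0,0,0,0]]]' >/dev/null; python3 st.py
```

```text
t 9.60 lean_x 0.003 lean_y 0.000 dx -0.7 dy -0.2 dz 7.2 mm F [  2.4   1.3 -12.2] M [ 0.14 -0.8   0.06] w 0.477
t 10.10 lean_x 0.103 lean_y 0.001 dx 0.5 dy -0.4 dz 10.2 mm F [-3.4 -0.5 -5.3] M [ 0.06  0.36 -0.05] w 0.478
```

```bash
python3 -m crank '[[[0,-0.045,-0.06,-0.025,0,0],[0,-0.045,-0.06,-0.025,0,0],[0,-0.045,-0.06,-0.025,0,0],[0,-0.045,-0.06,-0.025,0,0]]]' >/dev/null; python3 st.py;python3 -m crank '[[[0,-0.045,-0.06,-0.025,0,0],[0,-0.045,-0.06,-0.025,0,0],[0,-0.045,-0.06,-0.025,0,0],[0,-0.045,-0.06,-0.025,0,0],[0,0,0,0,0,0],[0,0,0,0,0,0]]]' >/dev/null; python3 st.py
```

```text
t 10.43 lean_x -0.002 lean_y 0.000 dx -0.2 dy -0.2 dz 13.4 mm F [-0.3 -0.1 -5.6] M [ 0.05 -0.   -0.02] w 0.466
t 10.93 lean_x -0.099 lean_y 0.000 dx -2.5 dy -0.1 dz 15.9 mm F [-0.3 -0.2 -5.7] M [-0.    0.06  0.02] w 0.471
```

```bash
python3 -m crank '[[[0,0.05,-0.25,0,0,0],[0,0.05,-0.25,0,0,0],[0,0.1,-0.25,0.033,0,0],[0,0.1,-0.25,0.033,0,0],[0,0.05,-0.25,0.034,0,0],[0,0,0,0,0,0],[0,0,0,0,0,0],[0,0,0,0,0,0]]]' >/dev/null;python3 -m crank '[[[0,0,0,0,0,0],[0,0,0,0,0,0],[0,0,0,0,0,0],[0,0,0,0,0,0]]]' >/dev/null; python3 st.py
python3 - <<'E'
from h import *
o=[cv2.imread("pics/scene0.png"),read_camera("scene")]
cv2.imwrite("pics/end.png",np.hstack([cv2.resize(i[212:282,205:290],None,fx=4.7,fy=4.7,interpolation=2) for i in o]))
for i in o:print(tag(i,"r",(233,225,256,260)),tag(i,"g",(256,228,274,246)))
E
```

```text
t 11.93 lean_x 0.000 lean_y 0.000 dx 0.3 dy -0.0 dz 28.6 mm F [ 1.  -0.1 -6. ] M [0.01 0.01 0.02] w 0.474
(array([244.63636364, 249.09090909]), 11) (array([263.875, 235.125]), 8)
(array([244.71428571, 242.5       ]), 14) (array([264.        , 235.28571429]), 7)
```

View pics/end.png

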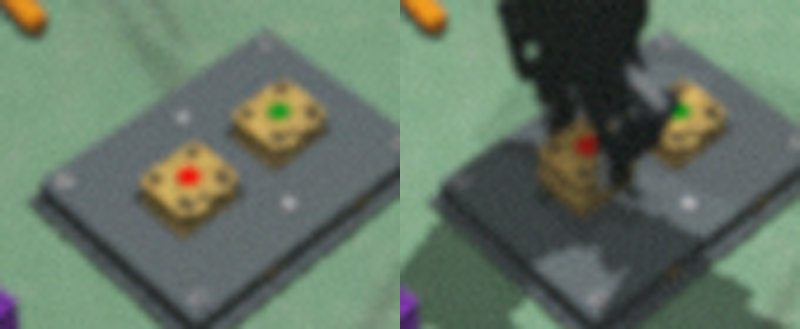

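The red mould's tag has risen to (588,145), against (188,176) before. The plate corners and the green tag are unchanged. The tag rise suggests 10 to 15 mm of clearance, so I'll go up 2.5 mm to be safe and hand in.

```bash
python3 -m crank '[[[0,-0.03,-0.1,0,0,0],[0,0,-0.15,0,0,0],[0,0,0,0,0,0],[0,0,0,0,0,0],[0,0,0,0,0,0],[0,0,0,0,0,0],[0,0,0,0,0,0]]]' >/dev/null; python3 st.py; python3 -c "
from h import *
print(finish_job())"
```

```text
t 12.57 lean_x 0.000 lean_y 0.000 dx 0.4 dy -0.0 dz 31.2 mm F [-0.7  0.9 -3.9] M [0.01 0.02 0.03] w 0.472
the job is handed in; nothing more can be done
None
```

The job is handed in at 12.6 s: the red-tagged mould was rocked free (away, towards, away, towards) and is held level about 12–17 mm above its own pocket, with the plate and green mould unmoved in the last scene picture; on my first descent a badly centred finger met something at up to about 50 N on the wrist before I backed off, so the 40 N limit on arm or gripper-body contact may be in question.

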